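Hold a bayonet lid at the vent mark of a parts-washing pot

ROBOT

A 6-joint arm with a two-finger parallel gripper is mounted at the origin on a cart in front of the work surface, level with it; the furniture and walls round the work are solid. World frame = base frame: x ahead of the robot, y to its left, z up, the work surface at z = 0. Lengths are in m, angles in rad, forces in N, time in s.
With the tool pointing down it reaches from about 0.375 to 0.975 m from the base axis. Payload 3.8 kg.
Tool frame: the origin (TCP) lies between the finger pads, 19 mm behind the fingertips; this is the grasp point; z points along the fingers, y is the line along which they close (so a half turn about z gives the same grasp; the last joint's range is limited). The gripper opens to 85 mm and grips with 20 to 120 N. Pads are 22 mm wide; open, the fingers measure 114 mm over their backs; the gripper's body (76 mm by 85 mm) begins 54 mm behind the grasp point. The pads swing forward as they close: fully open they stand 13 mm farther back than shut.
Start: joints at [-1.278, 0.264, 1.604, -0, 1.274, -0.037], TCP at [0.219, -0.639, 0.25] pointing down, gripper open.
Joint ranges: [-2.63, 2.63], [-0.94, 2.18], [0.31, 2.57], [-1.31, 4.45], [0, 2.66], [-2.55, 2.55]. Speed limits (rad/s): [2.57, 2.57, 3.14, 3.14, 3.14, 3.14].

INTERFACE

Orientations are given as a rotation vector (axis times angle).
In Python, from workcell import bot gives the robot as it stands.
- The arm moves only by the tool drive_tool, never from a script. Its argument "increments" is a list of rows, each an object with "delta_pos": the shift along the tool's x, y, z in mm, a list of three; "turn": the turn about the tool's z in rad; "jaw": the opening, from -1 (shut) to 1 (fully open). A call has 1 to 8 rows; each row shifts and turns the commanded pose from where the row before left it, along the tool's axes as they then stand; what a row does not reach is not made up. A row lasts 1/12 s, in which the tool goes at most 41.7 mm and 7.16 degrees, less where a joint would pass 70% of its speed; a pose out of reach is approached as far as the arm can. A call is refused whole if a number of a shift passes 41.7 or a number of a turn 0.125, either way. A call with a gripper value outside its range is refused whole. The fingers move at their own pace and stop on an object; "grip_force" is the grip in N (left out, the last holds). Time passes only in rows, so rows that do not move let the fingers close. It gives the time, the measured TCP pose, the force, the opening and the grip force at its end, in the units of the state.
- bot.read_state(): the state, without advancing time (a new reading comes with each control period).
- bot.read_camera(name): name is "scene" or "side" or "wrist"; returns a dict with "pixels" (400x640x3 uint8, red, green, blue), "fovy" (degrees; the focal length in pixels is half the picture's height over the tangent of half this angle, whatever the lens; pixels are square), "cx", "cy" (the principal point, pixels), "camera_from_world" (4x4, takes a point from world to camera coordinates); the wrist camera has in their place "hand_eye" (4x4, takes a point from camera to tool coordinates, whose origin is the TCP and whose axes are the flange's). Camera axes: x right, y down, z forward; pixel columns grow to the right and rows downward; lengths in m; the calibration is good to about 2 mm. The wrist camera is an equidistant fisheye: a pixel r from the principal point sees the ray r / f radians off the axis. A picture is of the moment at which its call begins: read the wrist's pose just before it. There is no depth.
- bot.finish_job(): hands the job in; it is judged then, once.
The state is a dict: "time": time; "q": joint angles; "joint_vel": joint speeds; "joint_torque": joint torques, N m; "tool_pos": TCP position; "tcp_rot": TCP orientation; "wrist_force": force on the tool from outside, world axes, zero at the start; "torque": the same for the moment, N m; "width": opening from 0.0 (shut) to 1.0 (fully open); "grip_force": force on a finger pad.
Only numpy, scipy, OpenCV 4.12 (cv2) and the standard library are available. Lean on these libraries where they do the work, as an engineer would, in place of code of your own. Each camera call takes 0.05 s, during which the arm holds its last target. There are 200 camera calls.

TASK

Put the bayonet lid on the parts-washing pot: drop its two lugs through the slots so that the lid sits fully home, then turn it clockwise (seen from above) to the long vent rib, halfway to the lock, and never on to where it clicks locked. The lid is sprung and turns back if let go, so finish while still gripping it there, with the pointer at the rib. Leave the loose collar, the sanding block and the jar of screws where they stand.

Things in the scene. Friction and masses are not known exactly. Their poses are not given: they have to be found in the camera images.
- pot: Grey round pot bolted to the bench, 112 mm across, 86 mm high, on a 136 mm foot disc; does not move. Origin at the centre of its underside, z up. Its top flange (6 mm thick, top at z = 86 mm) has a 72 mm round opening with two slots, 17 mm wide, out to 48 mm from the centre along the pot's +x and -x. Fixed stops bar anticlockwise turning from the slots.
- pot_mouth (a point): Centre of the pot's opening, level with the flange top, 86 mm above the bench. With the lid fully home the lid's origin lies 16 mm below this point; resting unseated with its lugs on the flange, level with it.
- vent_rib (a point): Middle of one of two dark radial ribs (8 mm long, 4 mm high) on the flange, 53 mm from the centre, 40 degrees clockwise of the slots (the other is half a turn away). Two small dots flank each slot (drop-in); a round stud stands 80 degrees clockwise of each slot (locked). A sprung ball in the neck starts to click at about 57 degrees.
- lid: Loose steel lid, about 0.25 kg, upright on its plug. Origin at the centre of the plug's underside, z up. Plug 68 mm diameter, 16 mm deep, chamfered foot; two lugs at its foot, 12 mm wide, 8 mm high, out to 43 mm along the lid's +x and -x. Cover disc 92 mm across, z = 16 to 22 mm, dark pointer noses over the lugs. A half turn gives the same lid. At drop-in its x axis lies along the pot's x.
- lid_handle (a point): Point on the lid's axis in its black bar handle, 44 mm above the lid's origin: a TCP here keeps the fingertips 3 mm above the cover disc. The bar runs along the lid's x, 60 mm long, 14 mm thick, from z = 22 to 52 mm above the lid's origin.
- follower (a joint): Spring-loaded follower in the pot's neck, pushed round clockwise by the lugs: 0 at rest, in rad; reads the lid's clockwise turn from the slots less about 0.05 to 0.08 rad of play. End stop at 1.43. Its spring turns the lid back with about 0.07 N m at the start and 0.17 N m at the vent rib. The lock clicks at 0.99.
- collar: Bystander: loose steel ring, 54 mm diameter, 20 mm high, origin at the centre of its underside.
- sanding_block: Bystander: sanding block 64 x 111 x 30 mm, origin at the centre of its underside.
- screw_jar: Bystander: glass jar of screws, 63 mm diameter, 85 mm high, origin at the centre of its underside.
Things that resemble listed ones, but are neither listed nor needed, are in the scene too. Leave any pink or purple look-alike of the lid alone.

How it is judged:
On the way:
1. the lid is fully home in the slots, not yet turned (z of lid in the frame of pot between 0.066 and 0.0735 m and horizontal distance between lid and pot_mouth below 0.006 m and angle between lid's own z axis and vertical below 0.07 rad and angle between the x axis of lid and the x axis of pot, either way round below 0.21 rad), for 0.1 s.
At the end, for the whole second after the job is handed in: Lid fully home (origin 66 to 73.5 mm above the pot's, within 6 mm of its axis, tilt under 0.07 rad), turned clockwise 29 to 51 degrees from the slots (rib: 40), follower pushed along, gripped by the fingers with over 3 N; bystanders within 20 mm of their places (z of lid in the frame of pot between 0.066 and 0.0735 m and horizontal distance between lid and pot_mouth below 0.006 m and angle between lid's own z axis and vertical below 0.07 rad and angle between the x axis of lid and the x axis of pot, either way round between 0.506 and 0.89 rad and value of joint follower between 0.36 and 0.9 rad and contact force between the fingers and lid above 3 N and distance of each of collar, sanding_block, screw_jar from where it was at the start of the episode below 0.02 m); the arm keeps its last pose, push and grip.
It fails at once if the lid is turned on to the lock click (follower beyond 0.99 rad, the lid turned about 61 degrees) (value of joint follower above 0.99 rad).
It fails at once if the loose steel collar is disturbed (distance of collar from where it was at the start of the episode above 0.02 m).
It fails at once if the sanding block is disturbed (distance of sanding_block from where it was at the start of the episode above 0.02 m).
It fails at once if the jar of screws is disturbed (distance of screw_jar from where it was at the start of the episode above 0.02 m).
It also fails if it takes over 42 s, if anything falls off the work surface, if the arm or the gripper's body presses on something with over 40 N, if the wrist force passes 120 N, or if a joint passes its speed limit or range.

## Working session

There is one attempt and no reset: what is moved stays moved. The work goes in short steps, Python scripts to look and compute and a tool call to move; the robot and the scene stay as the last step left them, time stands still between calls to the robot, and variables do not carry over. Pictures are saved under pics/ and viewed, at most 10 in all, crops included, and the job is handed in when it is done.

Besides the shell and the picture viewer there is one more tool, called after ">>>" by a JSON object that holds its "op" and its "data", one argument or row to a line. drive_tool: Moves the arm, as the interface text tells. Its arguments: {"type":"object","properties":{"increments":{"type":"array"},"grip_force":{"type":"number"}},"required":["increments"]}

```bash
mkdir -p pics
cat > h.py <<'E'
import numpy as np, cv2
from workcell import bot
from scipy.spatial.transform import Rotation as R
def snap(n,fn):
    s=bot.read_state(); c=bot.read_camera(n); cv2.imwrite('pics/'+fn,c['pixels'][:,:,::-1]); 
    import pickle; pickle.dump((s,{k:v for k,v in c.items()}),open('pics/'+fn+'.pkl','wb')); return s,c
def load(fn):
    import pickle; return pickle.load(open('pics/'+fn+'.pkl','rb'))
def ray(fn,u,v):
    s,c=load(fn); f=200/np.tan(np.radians(c['fovy'])/2); x,y=(u-c['cx'])/f,(v-c['cy'])/f
    if 'hand_eye' in c:
        r=np.hypot(x,y); d=np.array([x/r*np.sin(r),y/r*np.sin(r),np.cos(r)]) if r>0 else np.array([0,0,1.])
        H=np.array(c['hand_eye']); T=np.eye(4); T[:3,:3]=R.from_rotvec(s['tcp_rot']).as_matrix(); T[:3,3]=s['tool_pos']; M=T@H
    else:
        d=np.array([x,y,1.]); M=np.linalg.inv(np.array(c['camera_from_world']))
    return M[:3,3],M[:3,:3]@d
def at(fn,u,v,z):
    o,d=ray(fn,u,v); return o+d*(z-o[2])/d[2]
E
python3 - <<'E'
from h import *
for n in ['scene','side','wrist']:
    s,c=snap(n,n+'0.png'); print(n,c['fovy'],c['cx'],c['cy'])
print(s)
a=[cv2.imread(f'pics/{n}0.png') for n in ['scene','side','wrist']]
print(R.from_rotvec(s['tcp_rot']).as_matrix().round(3)); print(c['hand_eye'])
E
```

```text
scene 50.178217617542245 321.23409599718434 201.85075372385262
side 55.3386429367384 314.1527474195918 193.5410026752383
wrist 65.70646984690485 321.3949262912584 197.45903194130662
{'time': 0.1, 'q': array([-1.27789109e+00,  2.64686054e-01,  1.60526467e+00,  2.41248045e-05,
        1.27371303e+00, -3.68938729e-02]), 'joint_vel': array([-1.35373310e-03, -1.84773267e-03, -3.98660022e-03,  5.23471161e-04,
        2.44916015e-03, -4.89029391e-05]), 'joint_torque': array([ 7.47930480e-04, -5.16706395e+01, -3.68587911e+01,  4.53725318e-05,
        6.33823147e-03, -7.17179455e-05]), 'tool_pos': array([ 0.21842559, -0.63800747,  0.24876624]), 'tcp_rot': array([-3.09694909e+00, -5.15353986e-01,  3.79124436e-04]), 'wrist_force': array([-0.41970862, -0.71944998, -0.51995738]), 'torque': array([ 0.00463696, -0.0668482 ,  0.0506141 ]), 'grip_force': 0.0, 'width': 0.9997947402448597}
[[ 0.946  0.324 -0.001]
 [ 0.324 -0.946  0.002]
 [ 0.    -0.002 -1.   ]]
[[ 9.32960549e-04 -9.56053246e-01 -2.93191610e-01  7.46357054e-02]
 [ 9.99998965e-01  5.70924021e-04  1.32038505e-03  8.69460528e-04]
 [-1.09496828e-03 -2.93192539e-01  9.56052790e-01 -1.23378039e-01]
 [ 0.00000000e+00  0.00000000e+00  0.00000000e+00  1.00000000e+00]]
```

View pics/scene0.png

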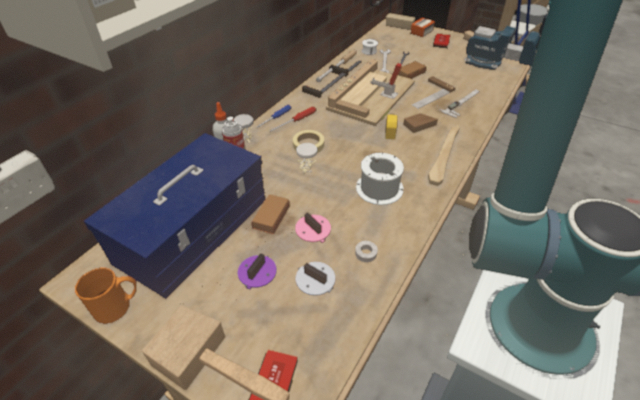

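View pics/side0.png

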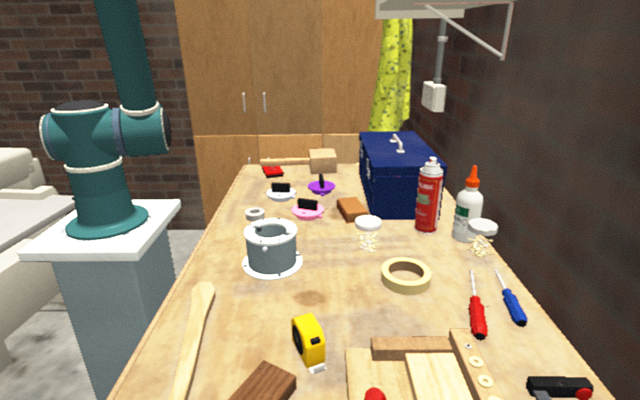

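The scene picture shows the steel lid at (316,277), the pot at (381,165), the collar at (367,250), and pink and purple look-alikes. The side picture agrees: lid at (281,192), pot at (272,240).

Run:
```python
from h import *
for n,p in [('lid disc',(316,277.5,.022)),('pot mouth',(381.5,164,.086)),('collar',(367,249,.02)),('pink',(313,228,.022)),('purple',(257,271,.022))]:
    print(n,at('scene0.png',*p).round(3))
for n,p in [('lid disc',(281,194,.022)),('pot mouth',(271,231,.086)),('collar',(255,212,.02)),('pink',(308,211,.022))]:
    print('side',n,at('side0.png',*p).round(3))
a=load('scene0.png')[1]['pixels'][:,:,::-1]; b=load('side0.png')[1]['pixels'][:,:,::-1]
c=np.hstack([cv2.resize(a[130:300,280:420],None,fx=3.5,fy=3.5,interpolation=2),cv2.resize(b[170:290,230:310],None,fx=3.5,fy=3.5*595/420,interpolation=2)[:595]])
cv2.imwrite('pics/crop.png',c[:,:800]); print(c.shape)
```

```text
lid disc [0.475 0.158 0.022]
pot mouth [ 0.497 -0.22   0.086]
collar [0.414 0.02  0.02 ]
pink [0.564 0.032 0.022]
purple [0.604 0.215 0.022]
side lid disc [0.48  0.138 0.022]
side pot mouth [ 0.495 -0.222  0.086]
side collar [0.418 0.013 0.02 ]
side pink [0.568 0.013 0.022]
(595, 770, 3)
```

View pics/wrist0.png

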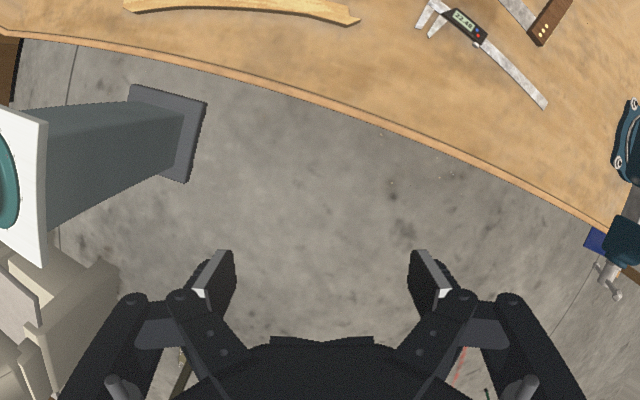

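The wrist view shows only floor and the bench edge. Tool +x is up in the picture. Next I move over the pot.

>>> {"op": "drive_tool", "data": {
  "increments": [
    {"delta_pos": [15, -12, 0], "turn": 0, "jaw": 1},
    {"delta_pos": [29, -25, 0], "turn": 0, "jaw": 1},
    {"delta_pos": [29, -25, 0], "turn": 0, "jaw": 1},
    {"delta_pos": [29, -25, 0], "turn": 0, "jaw": 1},
    {"delta_pos": [29, -25, 0], "turn": 0, "jaw": 1},
    {"delta_pos": [29, -25, 0], "turn": 0, "jaw": 1},
    {"delta_pos": [29, -25, 0], "turn": 0, "jaw": 1},
    {"delta_pos": [29, -25, 0], "turn": 0, "jaw": 1}
  ]
}}

```text
time: 0.82
tool_pos: [0.3647, -0.3892, 0.2497]
tcp_rot: [-3.099, -0.515, 0.0]
wrist_force: [1.2, -0.5, 0.6]
width: 0.999
grip_force: 0.0
```

>>> {"op": "drive_tool", "data": {
  "increments": [
    {"delta_pos": [29, -25, 0], "turn": 0, "jaw": 1},
    {"delta_pos": [29, -25, 0], "turn": 0, "jaw": 1},
    {"delta_pos": [29, -25, 0], "turn": 0, "jaw": 1},
    {"delta_pos": [29, -25, 0], "turn": 0, "jaw": 1},
    {"delta_pos": [10, -10, 0], "turn": 0, "jaw": 1},
    {"delta_pos": [0, 0, 0], "turn": 0, "jaw": 1},
    {"delta_pos": [0, 0, 0], "turn": 0, "jaw": 1}
  ]
}}

```text
time: 1.4
tool_pos: [0.448, -0.2455, 0.2498]
tcp_rot: [3.098, 0.52, -0.001]
wrist_force: [0.1, 0.1, 0.1]
width: 0.997
grip_force: 0.0
```

Run:
```python
from h import *
s,c=snap('wrist','w1.png'); print(s['tool_pos'],s['time'],s['q'])
```

```text
[ 0.44797016 -0.24552814  0.24977736] 1.4 [-5.49777599e-01 -4.87967693e-02  1.94887503e+00 -5.90823475e-04
  1.24184442e+00  6.88844559e-01]
```

View pics/w1.png

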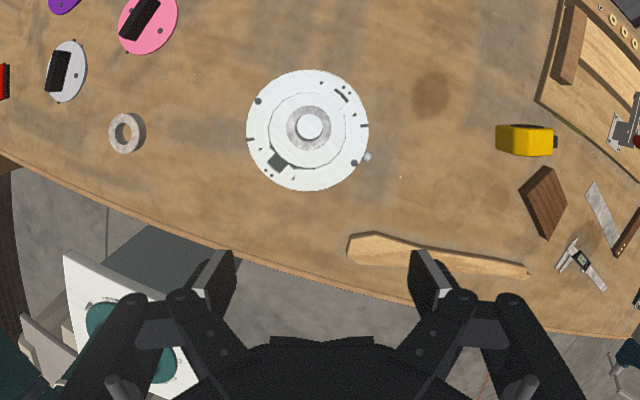

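The pot is at (308,130), with its slots towards about (342,92) and (278,161). The lid is at (66,71) in the same picture. I'll enlarge both.

Run:
```python
from h import *
a=cv2.imread('pics/w1.png'); p=cv2.resize(a[60:200,240:380],(560,560),interpolation=2)
cv2.imwrite('pics/w1c.png',p)
```

```text
(no output)
```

View pics/w1c.png

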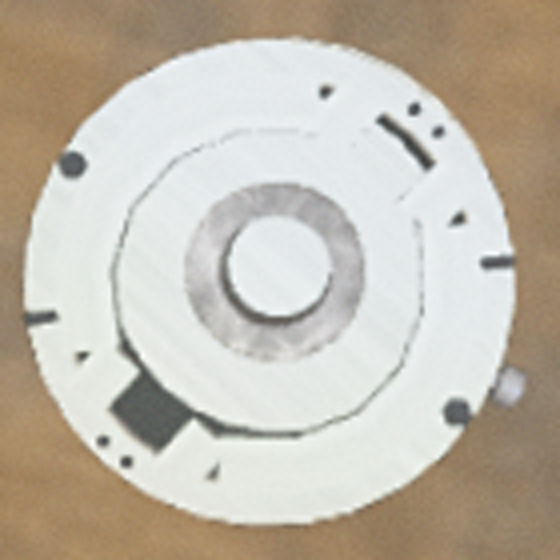

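The crop shows the dot pairs at (103,441)/(126,462) and (414,109)/(438,131), the ribs at (41,317) and (497,262), and the studs at (72,164) and (457,411).

```bash
cat >> h.py <<'E'
def cr(fn,x,y,z,u0,v0,k): return at(fn,u0+(x+.5)/k-.5,v0+(y+.5)/k-.5,z)
E
python3 - <<'E'
from h import *
g=lambda x,y,z:cr('w1.png',x,y,z,240,60,4)[:2]
r1,r2=g(41,317,.090),g(497,262,.090)
d1=(g(103,441,.087)+g(126,462,.087))/2; d2=(g(414,109,.087)+g(438,131,.087))/2
s1,s2=g(72,164,.09),g(457,411,.09)
ang=lambda a,b:np.degrees(np.arctan2(*(b-a)[::-1]))
for n,a,b in [('rib',r1,r2),('dot',d1,d2),('stud',s1,s2)]: print(n,(a+b)/2,np.linalg.norm(b-a),ang(a,b))
print('lid',at('w1.png',66,71,.022))
for p in [(58.5,72,.052)]: print(at('w1.png',*p))
print('handle dir',ang(at('w1.png',56,90,.052)[:2],at('w1.png',61,52,.052)[:2]))
E
```

```text
rib [ 0.49180901 -0.21703232] 0.10598850907912823 -64.35174181225652
dot [ 0.49145563 -0.2168732 ] 0.10660838955122745 -24.24508851890645
stud [ 0.49197993 -0.21688111] 0.1058096537625888 -104.26211733187904
lid [0.47662192 0.15058727 0.022     ]
[0.47666    0.13478799 0.052     ]
handle dir 6.824320979717186
```

The pot is at (0.492, -0.217) with its slot axis at -24.2°. The rib and stud angles and the 106 mm spans all agree. Next is the lid.

>>> {"op": "drive_tool", "data": {
  "increments": [
    {"delta_pos": [5, -18, 0], "turn": 0, "jaw": 1},
    {"delta_pos": [11, -37, 0], "turn": 0, "jaw": 1},
    {"delta_pos": [11, -37, 0], "turn": 0, "jaw": 1},
    {"delta_pos": [11, -37, 0], "turn": 0, "jaw": 1},
    {"delta_pos": [11, -37, 0], "turn": 0, "jaw": 1},
    {"delta_pos": [11, -37, 0], "turn": 0, "jaw": 1},
    {"delta_pos": [11, -37, 0], "turn": 0, "jaw": 1},
    {"delta_pos": [11, -37, 0], "turn": 0, "jaw": 1}
  ]
}}

```text
time: 2.12
tool_pos: [0.4355, 0.0425, 0.2502]
tcp_rot: [3.099, 0.511, 0.001]
wrist_force: [0.7, 0.9, -0.6]
width: 0.997
grip_force: 0.0
```

>>> {"op": "drive_tool", "data": {
  "increments": [
    {"delta_pos": [11, -37, 0], "turn": 0, "jaw": 1},
    {"delta_pos": [11, -37, 0], "turn": 0, "jaw": 1},
    {"delta_pos": [5, -18, 10], "turn": 0, "jaw": 1},
    {"delta_pos": [0, 0, 15], "turn": 0.1, "jaw": 1},
    {"delta_pos": [0, 0, 15], "turn": 0.1, "jaw": 1},
    {"delta_pos": [0, 0, 0], "turn": 0, "jaw": 1},
    {"delta_pos": [0, 0, 0], "turn": 0, "jaw": 1}
  ]
}}

```text
time: 2.7
tool_pos: [0.4311, 0.137, 0.2091]
tcp_rot: [3.134, 0.205, -0.004]
wrist_force: [-0.5, 0.3, 0.6]
width: 1.004
grip_force: 0.0
```

Run:
```python
from h import *
s,c=snap('wrist','w2.png'); print(s['tool_pos'],s['time'],s['q'],s['tcp_rot'])
a=cv2.imread('pics/w2.png'); cv2.imwrite('pics/w2c.png',cv2.resize(a[40:240,200:460],(780,600),interpolation=2))
```

```text
[0.43107611 0.13696437 0.20912399] 2.7 [ 2.52792600e-01 -1.34800405e-01  2.10416550e+00 -3.44541282e-04
  1.17476839e+00  1.69286466e+00] [ 3.13408436  0.20535246 -0.00382728]
```

View pics/w2c.png

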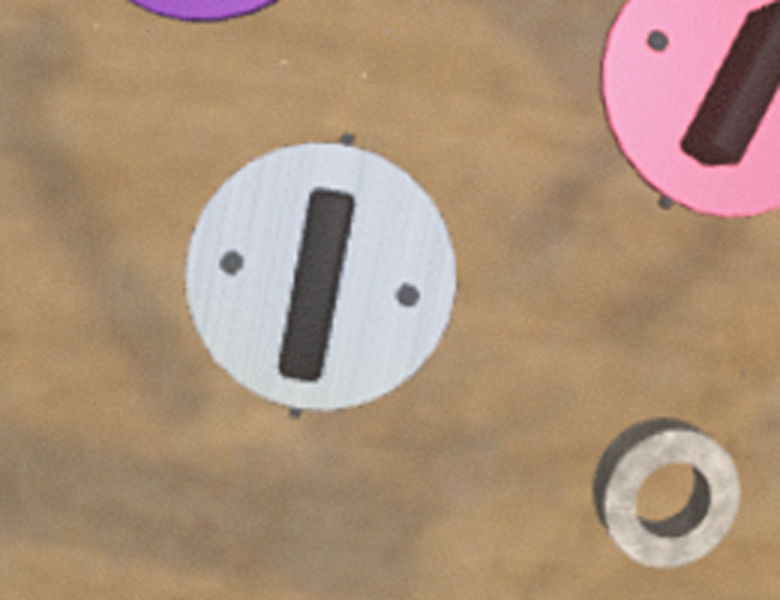

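The lid's handle top has corners at (313,190), (354,195), (321,381) and (280,376). The noses are at (347,139) and (295,412), and the disc spans x 186–456, y 142–409.

Run:
```python
from h import *
g=lambda x,y,z:cr('w2.png',x,y,z,200,40,3)[:2]
ang=lambda a,b:np.degrees(np.arctan2(*(b-a)[::-1]))
a=(g(313,190,.052)+g(354,195,.052))/2;b=(g(321,381,.052)+g(280,376,.052))/2
print('handle',(a+b)/2,np.linalg.norm(a-b),ang(b,a))
n1,n2=g(347,139,.02),g(295,412,.02); print('noses',(n1+n2)/2,np.linalg.norm(n1-n2),ang(n2,n1))
h1,h2=g(232,263,.022),g(408,295,.022); print('dots',(h1+h2)/2,np.linalg.norm(h1-h2),ang(h1,h2)+90)
d=[g(186,276,.022),g(456,276,.022),g(321,142,.022),g(321,409,.022)];print('disc',np.mean(d,0),np.linalg.norm(d[0]-d[1]))
s,_=load('w2.png'); M=R.from_rotvec(s['tcp_rot']).as_matrix(); c=np.append(((a+b)/2+np.mean(d,0))/2,.044)
print(M.T@(c-s['tool_pos']), ang(np.zeros(2),M[:2,0]),M[:,2])
```

```text
handle [0.47635464 0.15639298] 0.05779446077645517 -2.8992813861874507
noses [0.47621516 0.15679813] 0.09488885298357713 -3.5582568318672125
dots [0.47604032 0.1567422 ] 0.059871061624600874 -3.2552793199712653
disc [0.47689783 0.15666582] 0.09064112485133143
[ 0.04812351 -0.01355726  0.16499656] 7.497542578128453 [-2.38055183e-03 -9.43249460e-04 -9.99996722e-01]
```

The lid is at (0.4763, 0.1566), angle -3.2°. Four features agree and the sizes check.

>>> {"op": "drive_tool", "data": {
  "increments": [
    {"delta_pos": [24, -7, 20], "turn": 0, "jaw": 1},
    {"delta_pos": [24, -6.6, 20], "turn": 0, "jaw": 1},
    {"delta_pos": [0, 0, 25], "turn": 0.093, "jaw": 1},
    {"delta_pos": [0, 0, 25], "turn": 0.093, "jaw": 1},
    {"delta_pos": [0, 0, 10], "turn": 0, "jaw": 1},
    {"delta_pos": [0, 0, 0], "turn": 0, "jaw": 1},
    {"delta_pos": [0, 0, 0], "turn": 0, "jaw": 1}
  ]
}}

```text
time: 3.33
tool_pos: [0.4778, 0.1574, 0.1106]
tcp_rot: [3.14, -0.085, 0.0]
wrist_force: [-0.3, -0.1, 0.0]
width: 1.0
grip_force: 0.0
```

Run:
```python
from h import *
s=bot.read_state(); M=R.from_rotvec(s['tcp_rot']).as_matrix()
print(1000*M.T@(np.array([.4763,.1566,.044])-s['tool_pos']), np.degrees(np.arctan2(M[1,0],M[0,0])),M[:,2],s['q'])
```

```text
[-1.40957689  0.8929165  66.61510263] -3.098029880497041 [ 7.86476689e-05 -2.63461369e-05 -9.99999997e-01] [ 2.68802276e-01  7.27734229e-02  2.10225960e+00 -5.62488987e-05
  9.66490800e-01  1.89370138e+00]
```

>>> {"op": "drive_tool", "data": {
  "increments": [
    {"delta_pos": [-1.4, 0.9, 25], "turn": 0, "jaw": 1},
    {"delta_pos": [0, 0, 25], "turn": 0, "jaw": 1},
    {"delta_pos": [0, 0, 12], "turn": 0, "jaw": 1},
    {"delta_pos": [0, 0, 4], "turn": 0, "jaw": 1},
    {"delta_pos": [0, 0, 0], "turn": 0, "jaw": 0},
    {"delta_pos": [0, 0, 0], "turn": 0, "jaw": -1},
    {"delta_pos": [0, 0, 0], "turn": 0, "jaw": -1},
    {"delta_pos": [0, 0, 0], "turn": 0, "jaw": -1}
  ],
  "grip_force": 70
}}

```text
time: 4.0
tool_pos: [0.4772, 0.1575, 0.0455]
tcp_rot: [-3.14, 0.088, -0.004]
wrist_force: [-0.1, -0.2, -0.3]
width: 0.456
grip_force: 0.0
```

>>> {"op": "drive_tool", "data": {
  "increments": [
    {"delta_pos": [0, 0, 0], "turn": 0, "jaw": -1},
    {"delta_pos": [0, 0, 0], "turn": 0, "jaw": -1},
    {"delta_pos": [0, 0, 0], "turn": 0, "jaw": -1},
    {"delta_pos": [0, 0, 0], "turn": 0, "jaw": -1},
    {"delta_pos": [0, 0, 0], "turn": 0, "jaw": -1},
    {"delta_pos": [0, 0, 0], "turn": 0, "jaw": -1}
  ]
}}

```text
time: 4.5
tool_pos: [0.4766, 0.1574, 0.0449]
tcp_rot: [-3.14, 0.088, -0.002]
wrist_force: [-1.1, 0.5, 5.8]
width: 0.151
grip_force: 69.3
```

>>> {"op": "drive_tool", "data": {
  "increments": [
    {"delta_pos": [0, 0, -10], "turn": 0, "jaw": -1},
    {"delta_pos": [0, 0, -30], "turn": 0, "jaw": -1},
    {"delta_pos": [0, 0, -35], "turn": 0, "jaw": -1},
    {"delta_pos": [0, 5, -35], "turn": 0, "jaw": -1},
    {"delta_pos": [2, 20, -30], "turn": 0, "jaw": -1},
    {"delta_pos": [4, 37, 0], "turn": 0, "jaw": -1},
    {"delta_pos": [4, 37, 0], "turn": 0, "jaw": -1},
    {"delta_pos": [4, 37, 0], "turn": 0, "jaw": -1}
  ]
}}

```text
time: 5.17
tool_pos: [0.482, 0.0194, 0.1851]
tcp_rot: [3.14, -0.086, 0.002]
wrist_force: [1.2, -0.5, -1.5]
width: 0.149
grip_force: 68.7
```

>>> {"op": "drive_tool", "data": {
  "increments": [
    {"delta_pos": [4, 37, 0], "turn": 0, "jaw": -1},
    {"delta_pos": [4, 37, 0], "turn": 0, "jaw": -1},
    {"delta_pos": [4, 37, 0], "turn": 0, "jaw": -1},
    {"delta_pos": [4, 37, 0], "turn": 0, "jaw": -1},
    {"delta_pos": [4, 37, 0], "turn": 0, "jaw": -1},
    {"delta_pos": [3, 30, 0], "turn": 0, "jaw": -1},
    {"delta_pos": [1, 12, 0], "turn": 0.03, "jaw": -1},
    {"delta_pos": [0, 0, 0], "turn": 0.09, "jaw": -1}
  ]
}}

```text
time: 5.83
tool_pos: [0.4929, -0.2102, 0.1838]
tcp_rot: [3.128, -0.286, -0.001]
wrist_force: [0.7, 0.6, -2.2]
width: 0.147
grip_force: 68.8
```

>>> {"op": "drive_tool", "data": {
  "increments": [
    {"delta_pos": [0, 0, 0], "turn": 0.09, "jaw": -1},
    {"delta_pos": [0, 0, 0], "turn": 0.09, "jaw": -1},
    {"delta_pos": [0, 0, 0], "turn": 0.07, "jaw": -1},
    {"delta_pos": [0, 0, 0], "turn": 0, "jaw": -1},
    {"delta_pos": [0, 0, 0], "turn": 0, "jaw": -1},
    {"delta_pos": [0, 0, 0], "turn": 0, "jaw": -1}
  ]
}}

```text
time: 6.33
tool_pos: [0.4932, -0.207, 0.1838]
tcp_rot: [-3.071, 0.662, 0.001]
wrist_force: [-0.3, -0.4, -1.9]
width: 0.15
grip_force: 68.8
```

```bash
cat >> h.py <<'E'
def err():
    s=bot.read_state(); M=R.from_rotvec(s['tcp_rot']).as_matrix()
    print(s['time'],'tool-frame mm to pot axis',(1000*M.T@(np.array([.4918,-.2169,.114])-s['tool_pos'])).round(2),'yaw',np.degrees(np.arctan2(M[1,0],M[0,0])).round(2),'F',s['wrist_force'].round(1),s['torque'].round(2),'w',s['width'],s['grip_force'],'q6',s['q'][5],'z',s['tool_pos'][2], 'tilt',M[:2,2].round(4))
E
python3 - <<'E'
from h import *
err(); snap('wrist','w3.png')
E
```

```text
6.3333 tool-frame mm to pot axis [ 2.89  9.58 69.8 ] yaw -24.31 F [-0.3 -0.4 -1.9] [-0.03  0.02 -0.02] w 0.1502360442849265 68.78934502601624 q6 1.551011442184462 z 0.18380253025209575 tilt [-0.0006  0.0004]
```

View pics/w3.png

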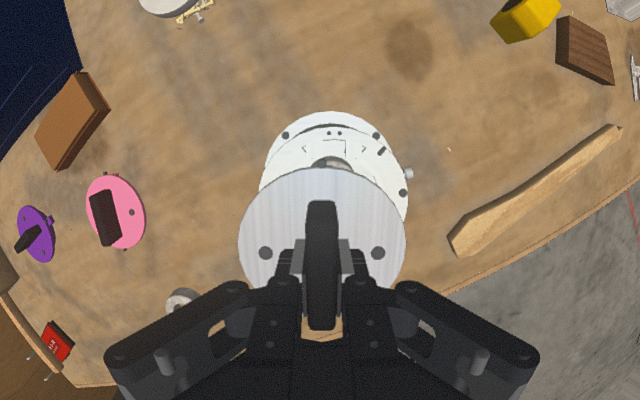

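The lid is held straight. Its dots are at (265.5,253) and (378,253), the disc edges at x = 238/406, and the top edge at (322,168). I'll compute the lid's offset in the hand.

Run:
```python
from h import *
s,c=load('w3.png'); M=R.from_rotvec(s['tcp_rot']).as_matrix(); z=s['tool_pos'][2]-.022
t=lambda u,v,dz=0:1000*M.T@(at('w3.png',u,v,z+dz)-s['tool_pos'])
for p in [(265.5,253),(378,253),(322,168),(238,240),(406,240)]: print(t(*p).round(1))
g=lambda u,v:at('w3.png',u,v,.087)[:2]
d=(g(330,133)+g(340,133))/2; print('slot dots from pot ctr',1000*np.linalg.norm(d-[.4918,-.2169]),np.degrees(np.arctan2(*(d-np.array([.4918,-.2169]))[::-1])))
```

```text
[ -0.1 -28.8  22. ]
[-0. 31. 22.]
[45.6  1.2 22. ]
[  7.2 -43.2  22. ]
[ 7.3 45.8 22. ]
slot dots from pot ctr 52.844863831486 -25.40779654932185
```

The lid is centred in the hand. The 1.1 mm y bias also shows on the pot dots, so the correction is (2.9, 9.5) mm.

>>> {"op": "drive_tool", "data": {
  "increments": [
    {"delta_pos": [2.9, 9.5, 10], "turn": 0, "jaw": -1},
    {"delta_pos": [0, 0, 20], "turn": 0, "jaw": -1},
    {"delta_pos": [0, 0, 10], "turn": 0, "jaw": -1},
    {"delta_pos": [0, 0, 0], "turn": 0, "jaw": -1},
    {"delta_pos": [0, 0, 0], "turn": 0, "jaw": -1},
    {"delta_pos": [0, 0, 0], "turn": 0, "jaw": -1}
  ]
}}

```text
time: 6.88
tool_pos: [0.4923, -0.2176, 0.1442]
tcp_rot: [3.071, -0.664, 0.0]
wrist_force: [0.3, 0.1, -1.8]
width: 0.149
grip_force: 68.9
```

```bash
python3 -c "
from h import *
err()"
```

```text
6.8833 tool-frame mm to pot axis [-0.77 -0.37 30.18] yaw -24.41 F [ 0.3  0.1 -1.8] [-0.03  0.01 -0.02] w 0.14909604486194122 68.86667132377625 q6 1.5345574348252646 z 0.14418469126840724 tilt [ 0.0001 -0.0001]
```

>>> {"op": "drive_tool", "data": {
  "increments": [
    {"delta_pos": [-0.8, -0.4, 8], "turn": 0, "jaw": -1},
    {"delta_pos": [0, 0, 4], "turn": 0, "jaw": -1},
    {"delta_pos": [0, 0, 3], "turn": 0, "jaw": -1},
    {"delta_pos": [0, 0, 3], "turn": 0, "jaw": -1},
    {"delta_pos": [0, 0, 0], "turn": 0, "jaw": -1},
    {"delta_pos": [0, 0, 0], "turn": 0, "jaw": -1}
  ]
}}

```text
time: 7.38
tool_pos: [0.4914, -0.2165, 0.1257]
tcp_rot: [-3.07, 0.664, 0.001]
wrist_force: [-0.1, -0.2, -1.5]
width: 0.148
grip_force: 68.9
```

```bash
python3 -c "
from h import *
err()"
```

```text
7.3833 tool-frame mm to pot axis [ 0.5   0.18 11.74] yaw -24.41 F [-0.1 -0.2 -1.5] [-0.05  0.01  0.03] w 0.14843985415206132 68.86658549308777 q6 1.5355263089427826 z 0.12574393227740116 tilt [-0.0005  0.0002]
```

No contact force, so it is entering. I'll continue down.

>>> {"op": "drive_tool", "data": {
  "increments": [
    {"delta_pos": [0.3, 0, 3], "turn": 0, "jaw": -1},
    {"delta_pos": [0, 0, 3], "turn": 0, "jaw": -1},
    {"delta_pos": [0, 0, 3], "turn": 0, "jaw": -1},
    {"delta_pos": [0, 0, 2], "turn": 0, "jaw": -1},
    {"delta_pos": [0, 0, 1], "turn": 0, "jaw": -1},
    {"delta_pos": [0, 0, 0], "turn": 0, "jaw": -1},
    {"delta_pos": [0, 0, 0], "turn": 0, "jaw": -1}
  ]
}}

```text
time: 7.97
tool_pos: [0.4917, -0.2167, 0.1149]
tcp_rot: [-3.07, 0.664, 0.001]
wrist_force: [-2.7, 1.8, 5.6]
width: 0.15
grip_force: 70.0
```

```bash
python3 -c "
from h import *
err()"
```

```text
7.9667 tool-frame mm to pot axis [0.15 0.17 0.92] yaw -24.42 F [-2.7  1.8  5.6] [ 0.19  0.42 -0.07] w 0.149655012701477 69.99313116073608 q6 1.5355506578448328 z 0.11492303902297069 tilt [-0.0005  0.0002]
```

Home: contact at z 0.1149 matches the grasp height on the bench plus 70 mm. Now I turn clockwise.

>>> {"op": "drive_tool", "data": {
  "increments": [
    {"delta_pos": [0, 0, 0], "turn": 0, "jaw": -1},
    {"delta_pos": [0, 0, 0], "turn": 0.05, "jaw": -1},
    {"delta_pos": [0, 0, 0], "turn": 0.06, "jaw": -1},
    {"delta_pos": [0, 0, 0], "turn": 0.06, "jaw": -1},
    {"delta_pos": [0, 0, 0], "turn": 0.06, "jaw": -1},
    {"delta_pos": [0, 0, 0], "turn": 0.06, "jaw": -1},
    {"delta_pos": [0, 0, 0], "turn": 0.06, "jaw": -1},
    {"delta_pos": [0, 0, 0], "turn": 0, "jaw": -1}
  ],
  "grip_force": 90
}}

```text
time: 8.63
tool_pos: [0.4929, -0.2174, 0.115]
tcp_rot: [2.907, -1.19, 0.004]
wrist_force: [0.9, 0.2, 3.4]
width: 0.143
grip_force: 88.0
```

```bash
python3 -c "
from h import *
err()"
```

```text
8.6333 tool-frame mm to pot axis [-1.14  0.39  0.96] yaw -44.54 F [0.9 0.2 3.4] [-0.18  0.04 -0.03] w 0.14252566895596772 88.00194025039673 q6 1.8869561037442755 z 0.11496336515485917 tilt [ 0.0022 -0.0015]
```

>>> {"op": "drive_tool", "data": {
  "increments": [
    {"delta_pos": [0, 0, 0], "turn": 0.06, "jaw": -1},
    {"delta_pos": [0, 0, 0], "turn": 0.06, "jaw": -1},
    {"delta_pos": [0, 0, 0], "turn": 0.06, "jaw": -1},
    {"delta_pos": [0, 0, 0], "turn": 0.06, "jaw": -1},
    {"delta_pos": [0, 0, 0], "turn": 0.06, "jaw": -1},
    {"delta_pos": [0, 0, 0], "turn": 0.04, "jaw": -1},
    {"delta_pos": [0, 0, 0], "turn": 0, "jaw": -1},
    {"delta_pos": [0, 0, 0], "turn": 0, "jaw": -1}
  ]
}}

```text
time: 9.3
tool_pos: [0.4924, -0.2178, 0.1149]
tcp_rot: [2.666, -1.66, 0.003]
wrist_force: [-2.1, -2.8, 5.9]
width: 0.148
grip_force: 88.4
```

```bash
python3 -c "
from h import *
err(); snap('wrist','w4.png'); a=cv2.imread('pics/w4.png')
cv2.imwrite('pics/w4c.png',cv2.resize(a[130:330,190:450],(780,600),interpolation=2))"
```

```text
9.3 tool-frame mm to pot axis [-1.01  0.12  0.94] yaw -63.82 F [-2.1 -2.8  5.9] [-0.5   0.39 -0.05] w 0.1478225263548531 88.37982773780823 q6 2.2234087198687904 z 0.11493879447475108 tilt [ 0.0011 -0.0018]
```

View pics/w4c.png

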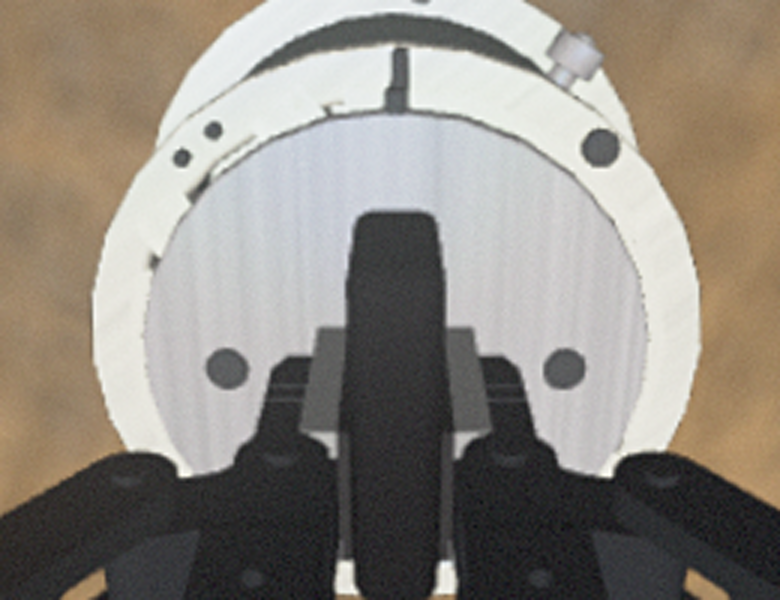

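The pointer nose at (396,97) lines up with the rib at (401,68). The lid is still level and flush, and the grip is at 88 N, so I'm handing it in.

```bash
python3 -c "
from h import *
print(bot.finish_job())"
```

```text
the job is handed in; nothing more can be done
None
```

The lid is fully home, turned clockwise about 39° with its pointer at the vent rib, and still gripped at 88 N; I kept clear of the bystanders and handed the job in at about 9 s, though no verdict came back.

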